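Set out the reagent bottles on their colour-coded drip dishes

ROBOT

A 6-joint arm with a two-finger parallel gripper is mounted at the origin on a cart in front of the work surface, level with it; the furniture and walls round the work are solid. World frame = base frame: x ahead of the robot, y to its left, z up, the work surface at z = 0. Lengths are in mm, angles in rad, forces in N, time in s.
With the tool pointing down it reaches from about 300 to 775 mm from the base axis. Payload 14.6 kg.
Tool frame: the origin (TCP) lies on the centre line of the jaws, within the pads' length; the fingertips stand 19 mm ahead of it and the grasp point (between the pads) is the TCP (bot.tip_reach is the distance from the TCP to the fingertips, in mm); y points along the fingers, x is the direction in which the jaws open and shut, and the axes are right-handed (so a half turn about y gives the same grasp; the last joint's range is limited). The gripper opens to 85 mm and grips with 20 to 120 N. Pads are 22 mm wide; open, the fingers measure 114 mm over their backs; the gripper's body (76 mm by 85 mm) begins 54 mm behind the grasp point. The pads swing forward as they close: fully open they stand 13 mm farther back than shut.
Start: joints at [1.169, 0.3, 1.521, -0, 1.321, -0.067], TCP at [180.716, 519.453, 250.281] pointing down, gripper open.
Joint ranges: [-3.03, 3.03], [-0.79, 2.21], [0.23, 2.52], [-1.04, 4.18], [0, 3.07], [-2.55, 2.55]. Speed limits (rad/s): [2.22, 2.22, 2.57, 3.14, 3.14, 3.14].

INTERFACE

Orientations are given as a unit quaternion [w, x, y, z].
In Python, from rig import bot gives the robot as it stands. Calls block until the motion is done:
- bot.move_to(position, orientation): joint-space move of the TCP to a pose.
- bot.servo_line(position, attitude=None, speed=150, until_force=None): straight line of the TCP; attitude=None keeps the orientation; speed is the mean speed in mm/s. With until_force (N) it stops when the force on the tool has changed by that much, and returns True; else False.
- bot.move_joints(angles): joint-space move.
- bot.move_gripper(opening, grip_force=None): finger opening in mm; grip_force is the grip in N (None keeps the last); returns when the fingers have stopped.
- bot.dwell(seconds).
- bot.ik(position, orientation): joint angles nearest the present ones, or None.
- bot.read_state(): the state.
- bot.read_camera(name): name is "side" or "top"; returns a dict with "image" (384x512x3 uint8, blue, green, red), "depth" (384x512 float32, mm along the optical axis (not along the pixel's ray), 0 where there is no reading), "fovy" (degrees; the focal length in pixels is half the picture's height over the tangent of half this angle, whatever the lens; pixels are square), "cx", "cy" (the principal point, pixels), "k1" (the pictures are not rectified: a ray, as slopes to the right and down, at radius r is drawn at 1 + k1 r^2 times it, then the intrinsics apply), "eye" and "attitude" of the camera in the world. Camera axes: x right, y down, z forward; pixel columns grow to the right and rows downward; lengths in mm; the calibration is good to about 2 mm. A picture is of the moment at which its call begins.
A pose or a line that the arm cannot do raises bot.MotionError and nothing moves.
- bot.finish_job(): hands the job in, once; it reports no verdict.
The state is a dict: "clock": time; "joint_positions": joint angles; "qvel": joint speeds; "effort": joint torques, N m; "ee_pos": TCP position; "tool_rot": TCP orientation; "ft_force": force on the tool from outside, world axes, zero at the start; "moment": the same for the moment, N m; "grip_width": finger opening in mm.
Only numpy, scipy, OpenCV 4.12 (cv2) and the standard library are available. Lean on these libraries where they do the work, as an engineer would, in place of code of your own. Each camera call takes 0.05 s, during which the arm holds its last target. There are 200 camera calls.

TASK

Get the reagent station ready for the next class: stand each of the four bottles at the back upright in the middle of the drip dish that has the colour of its cap or bulb (red, black, green, white). Keep the bottles upright all the way, and leave the cup of blue liquid standing where it is among them, and everything else on the table.

Things in the scene. Friction and masses are not known exactly. Their poses are not given: they have to be found in the camera images.
- amber_bottle: dark brown dropper bottle, whitish collar, red rubber bulb. Belongs in the red dish. Body 32 dia to height 72, collar 20 dia up to 81, bulb 14 dia up to 106 overall; rigid, about 60 g. Origin: centre of its underside, z up; round, so its yaw does not matter. Loose, stands upright on the table at the start.
- clear_bottle: clear glass dropper bottle, black collar and black rubber bulb. Belongs in the black dish. Body 32 dia to height 73, collar 20 dia up to 82, bulb 14 dia up to 107 overall; rigid, about 60 g. Origin: centre of its underside, z up; round, so its yaw does not matter. Loose, stands upright on the table at the start.
- green_bottle: small green dye bottle with a green pointed cap. Belongs in the green dish. Body 24 dia to height 31, cap tapering from 16 dia to a point at 57; rigid, about 20 g. Origin: centre of its underside, z up; round, so its yaw does not matter. Loose, stands upright on the table at the start.
- white_bottle: white plastic bottle with a white ribbed cap. Belongs in the white dish. Straight body 43 dia to about height 100, rounded shoulder to 112, cap 28 dia up to 130; rigid, cap fixed, about 110 g. Origin: centre of its underside, z up; round, so its yaw does not matter. Loose, stands upright on the table at the start.
- blue_cup: small clear cup of blue liquid, 44 dia at the rim, 33 high, standing among the bottles. To be left alone where it stands. Origin: centre of its underside, z up. Loose, light.
- red_dish: red round shallow drip dish, stuck to the table: outer dia 80, flat inner floor 72 dia lying 3 above the table, rim 4 thick whose top is 6 above the table. Origin: its centre, on the table, z up.
- black_dish: black round shallow drip dish, stuck to the table: outer dia 80, flat inner floor 72 dia lying 3 above the table, rim 4 thick whose top is 6 above the table. Origin: its centre, on the table, z up.
- green_dish: green round shallow drip dish, stuck to the table: outer dia 80, flat inner floor 72 dia lying 3 above the table, rim 4 thick whose top is 6 above the table. Origin: its centre, on the table, z up.
- white_dish: white round shallow drip dish, stuck to the table: outer dia 80, flat inner floor 72 dia lying 3 above the table, rim 4 thick whose top is 6 above the table. Origin: its centre, on the table, z up.
Things that resemble listed ones, but are neither listed nor needed, are in the scene too. Of the things that look like the green_bottle, the smaller one is meant.

How it is judged:
By the outcome, as a careful person would: the job done as asked, in the order asked, and still so for the second after the job is handed in, with the robot touching nothing.
It also fails if it takes over 125 s, if anything falls off the work surface, if the arm or the gripper's body presses on something with over 40 N, if the wrist force passes 120 N, or if a joint passes its speed limit or range.

## Working session

There is one attempt and no reset: what is moved stays moved. The work goes in short steps, each a Python script; the robot and the scene stay as the last script left them, time stands still between calls to the robot, and variables do not carry over. Pictures are saved under pics/ and viewed, about 12 in all and at most 16, crops included, and the job is handed in when it is done.

```bash
ls; mkdir -p pics
cat > h.py <<'E'
from rig import bot
import numpy as np, cv2
from scipy.spatial.transform import Rotation as R
def cloud(c):
    h,w=c["depth"].shape; f=h/2/np.tan(np.radians(c["fovy"])/2)
    K=np.array([[f,0,c["cx"]],[0,f,c["cy"]],[0,0,1]])
    v,u=np.mgrid[:h,:w].astype(float)
    p=cv2.undistortPoints(np.stack([u.ravel(),v.ravel()],1)[:,None],K,np.array([c["k1"],0,0,0,0.]))[:,0]
    q=np.array(c["attitude"]); r=R.from_quat(q[[1,2,3,0]])
    d=np.c_[p,np.ones(len(p))]
    rays=r.apply(d)
    P=rays*c["depth"].ravel()[:,None]+np.array(c["eye"])
    P[c["depth"].ravel()==0]=np.nan
    return P.reshape(h,w,3),rays.reshape(h,w,3)
E
python3 - <<'E'
from h import *
import pickle
for n in("side","top"):
    c=bot.read_camera(n); cv2.imwrite(f"pics/{n}0.png",c["image"]); pickle.dump(c,open(n+"0.pkl","wb"))
    print(n,c["eye"],c["attitude"],c["fovy"],c["k1"],(c["depth"]==0).mean())
print(bot.read_state())
E
```

```text
pics
side [ 231.8479977  -722.57894998  530.18734179] [-0.48138535  0.85225178 -0.17337689  0.10897475] 51.8610894017172 0.01442475416472068 0.004094441731770833
top [ 429.12799521  -15.90085233 1273.61239158] [-0.0452852   0.7160291  -0.69619312  0.02380562] 43.16794693479703 -0.08471888233048135 0.003987630208333333
{'clock': 0.1, 'joint_positions': array([ 1.16942020e+00,  3.00414405e-01,  1.52155341e+00,  6.50321768e-07,
        1.32070263e+00, -6.66129490e-02]), 'qvel': array([-0.0002211 , -0.00104333, -0.00153589, -0.00099139, -0.00024375,
        0.00115923]), 'effort': array([ 8.48688323e-04, -5.44374990e+01, -3.62372553e+01, -1.58098294e-05,
        2.92997000e-03, -4.48946446e-05]), 'ee_pos': array([180.62986584, 519.27785044, 249.76411126]), 'tool_rot': array([-0.57611325,  0.57651213,  0.40938683, -0.41003623]), 'ft_force': array([-1.25067408,  0.67948998,  0.00595635]), 'moment': array([-0.03077886,  0.03533228, -0.04032437]), 'grip_width': 85.53752347834306}
```

View pics/top0.png

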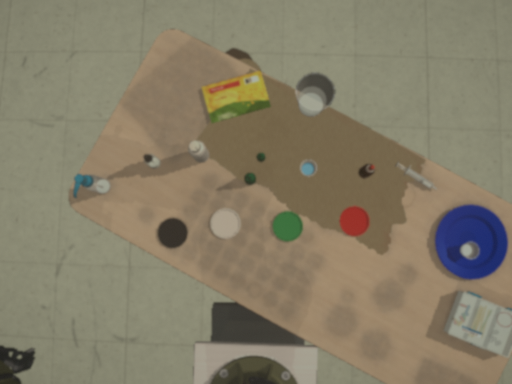

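View pics/side0.png

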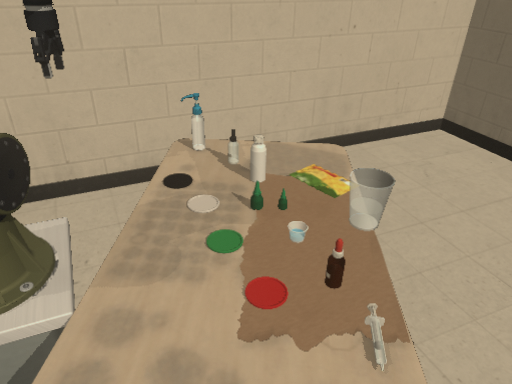

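Run:
```python
from h import *
import pickle
T=pickle.load(open("top0.pkl","rb")); S=pickle.load(open("side0.pkl","rb"))
P,r=cloud(T)
for n,(u,v) in dict(amber=(367,170),clear=(151,159),sg=(261,156),bg=(250,178),white=(198,149),cup=(308,168),pump=(95,185),beaker=(312,95),box=(235,95),syr=(415,177)).items():
    w=24 if n not in("beaker",) else 30
    sub=P[v-w//2:v+w//2,u-w//2:u+w//2].reshape(-1,3); sub=sub[~np.isnan(sub[:,0])]
    hi=sub[sub[:,2]>12]
    if len(hi)==0: print(n,"none",sub[:,2].max());continue
    zt=np.percentile(hi[:,2],97); top=hi[hi[:,2]>zt-12]
    print(n,len(hi),"zmax",hi[:,2].max().round(),"top c",np.median(top,0).round(1),"lo",hi.min(0).round(),"hi",hi.max(0).round())
hsv=cv2.cvtColor(T["image"],cv2.COLOR_BGR2HSV)
for n,(u,v) in dict(red=(354,221),black=(172,233),green=(287,226),white=(225,223)).items():
    m=np.zeros(hsv.shape[:2],np.uint8); ff=T["image"].copy()
    mask=np.zeros((386,514),np.uint8)
    cv2.floodFill(ff,mask,(u,v),0,(14,)*3,(14,)*3,4|cv2.FLOODFILL_FIXED_RANGE|(255<<8)|cv2.FLOODFILL_MASK_ONLY)
    m=mask[1:-1,1:-1]; cs=cv2.findContours(m,0,1)[0]; (a,b),rad=cv2.minEnclosingCircle(max(cs,key=cv2.contourArea))
    ray=r[int(round(b)),int(round(a))]; e=np.array(T["eye"]); 
    print(n,(a,b),rad,(e+ray*(5-e[2])/ray[2]).round(1),"area",(m>0).sum(),"med",np.nanmedian(P[m>0],0).round(1))
print("table z",[np.nanmedian(P[b-4:b+4,a-4:a+4],(0,1)).round(1) for a,b in((150,110),(320,270),(260,200))])
a=cv2.resize(S["image"][115:300,150:370],None,fx=3,fy=3,interpolation=2); cv2.imwrite("pics/s_crop.png",a)
a=cv2.resize(T["image"][120:255,70:400],None,fx=2.4,fy=2.4,interpolation=2);cv2.imwrite("pics/t_crop.png",a)
```

```text
amber 171 zmax 106.0 top c [ 605.3 -271.   101.3] lo [ 589. -287.   13.] hi [ 619. -256.  106.]
clear 175 zmax 110.0 top c [616.3 280.9 104.9] lo [601. 267.  13.] hi [631. 297. 110.]
sg 69 zmax 61.0 top c [6.366e+02 6.000e-01 4.880e+01] lo [626. -11.  12.] hi [647.  13.  61.]
bg 123 zmax 79.0 top c [578.3  27.5  69.3] lo [563.  13.  13.] hi [593.  42.  79.]
white 324 zmax 135.0 top c [641.2 159.8 129.1] lo [620. 138.  13.] hi [661. 180. 135.]
cup 208 zmax 39.0 top c [ 616.7 -126.2   32.4] lo [ 588. -143.   12.] hi [ 631. -102.   39.]
pump 374 zmax 179.0 top c [549.6 414.4 141.8] lo [530. 399.  13.] hi [571. 435. 179.]
beaker 876 zmax 126.0 top c [752.2 -97.6 121.7] lo [ 739. -166.   24.] hi [829. -85. 126.]
box 570 zmax 28.0 top c [802.9  74.1  19.3] lo [770.  43.  13.] hi [837. 107.  28.]
syr 145 zmax 25.0 top c [ 598.1 -406.7   16.5] lo [ 575. -434.   12.] hi [ 627. -374.   25.]
red (354.0434875488281, 220.72463989257812) 14.307971000671387 [ 476.8 -247.2    5. ] area 592 med [ 477.  -245.3    3.6]
black (172.30055236816406, 232.7133026123047) 14.013383865356445 [431.9 227.6   5. ] area 607 med [433. 228.   4.]
green (287.0967712402344, 225.80645751953125) 14.347694396972656 [459.1 -73.    5. ] area 639 med [459.4 -73.1   3.6]
white (225.1287384033203, 222.96107482910156) 14.337156295776367 [462.3  89.    5. ] area 597 med [461.   90.    3.7]
table z [array([763.4, 305.9,   0. ]), array([ 348.7, -160.1,    0.6]), array([5.268e+02, 6.000e-01, 2.000e-01])]
```

View pics/s_crop.png

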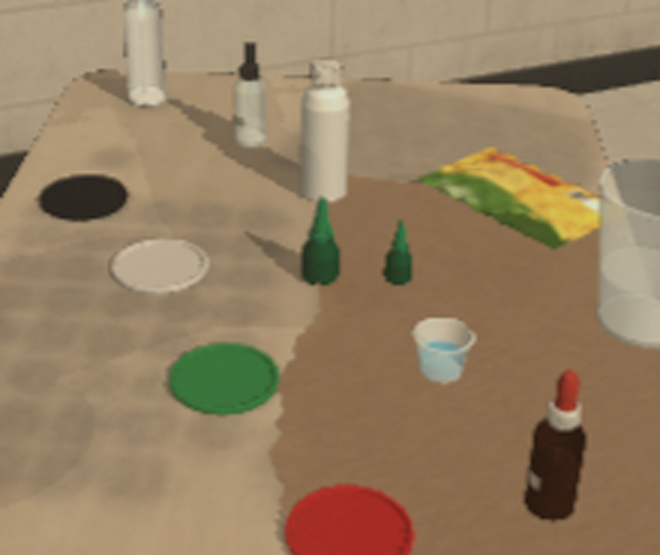

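View pics/t_crop.png

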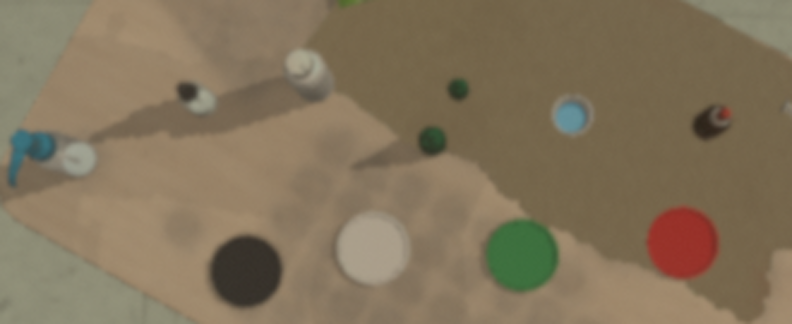

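```bash
cat >> h.py <<'E'
def att(yaw):  # jaws open along (cos yaw, sin yaw), fingers down
    x=np.array([np.cos(yaw),np.sin(yaw),0]); y=np.array([0,0,-1.]); z=np.cross(x,y)
    q=R.from_matrix(np.c_[x,y,z]).as_quat(); return q[[3,0,1,2]]
def choose(p):  # yaw near pi/2 (jaws along y), turned with base if needed
    best=None
    for y in (np.arctan2(p[1],p[0])+np.pi/2, np.arctan2(p[1],p[0])-np.pi/2):
        j=bot.ik(p,att(y))
        if j is not None and (best is None or abs(j[5])<best[0]): best=(abs(j[5]),y,j)
    return best
def pick(xy,z,opening,lift,force=30):
    xy=list(xy); y=choose(xy+[200.])[1]; a=att(y)
    bot.move_gripper(opening)
    bot.move_to(xy+[200.],a)
    hit=bot.servo_line(xy+[z],speed=120,until_force=12)
    s=bot.read_state(); print("down",s["ee_pos"].round(1),"hit",hit)
    if hit: return False
    w=bot.move_gripper(0,force); s=bot.read_state(); print("grip",s["grip_width"].round(1),s["ft_force"].round(1))
    bot.servo_line(xy+[z+lift],speed=120)
    print("lifted",bot.read_state()["grip_width"].round(1)); return True
def place(xy,z,lift,opening):
    xy=list(xy); y=choose(xy+[z+lift])[1]
    bot.servo_line(xy+[z+lift],att(y),speed=150)
    bot.servo_line(xy+[z+12],speed=100); bot.dwell(.2)
    hit=bot.servo_line(xy+[z+1.5],speed=15,until_force=5)
    s=bot.read_state(); print("placed",s["ee_pos"].round(1),"hit",hit,s["ft_force"].round(1))
    bot.move_gripper(opening); bot.dwell(.2)
    bot.servo_line(xy+[210.],speed=150); print("clock",bot.read_state()["clock"])
E
python3 - <<'E'
from h import *
for p in [(604,-271.5,57),(477,-246.5,57),(616,281.5,58),(432.5,228,58),(636.5,1,22),(459,-73,22),(640.5,159.5,85),(461.5,89.5,85)]:
    for q in(list(p),[p[0],p[1],200.]):
        b=choose(q); print(p,b and (round(b[1],2),b[2].round(2)))
s=bot.read_state(); q=s["tool_rot"]; print(R.from_quat(q[[1,2,3,0]]).as_matrix().round(2))
if pick((604,-271.5),57,60,70): place((477,-246.5),57,70,50)
c=bot.read_camera("side"); cv2.imwrite("pics/s1.png",c["image"])
E
```

```text
(604, -271.5, 57) (np.float64(-1.99), array([-0.48,  0.75,  1.32, -0.  ,  1.07,  1.52]))
(604, -271.5, 57) (np.float64(-1.99), array([-0.48,  0.59,  1.22, -0.  ,  1.33,  1.52]))
(477, -246.5, 57) (np.float64(-2.05), array([-0.55,  0.51,  1.72, -0.  ,  0.91,  1.5 ]))
(477, -246.5, 57) (np.float64(-2.05), array([-0.55,  0.32,  1.62, -0.  ,  1.2 ,  1.5 ]))
(616, 281.5, 58) (np.float64(-1.14), array([ 0.37,  0.77,  1.27, -0.  ,  1.1 ,  1.52]))
(616, 281.5, 58) (np.float64(-1.14), array([ 0.37,  0.63,  1.17, -0.  ,  1.35,  1.52]))
(432.5, 228, 58) (np.float64(-1.09), array([0.41, 0.43, 1.86, 0.  , 0.86, 1.5 ]))
(432.5, 228, 58) (np.float64(-1.09), array([0.41, 0.21, 1.75, 0.  , 1.18, 1.5 ]))
(636.5, 1, 22) (np.float64(-1.57), array([-0.06,  0.75,  1.42, -0.  ,  0.98,  1.51]))
(636.5, 1, 22) (np.float64(-1.57), array([-0.06,  0.53,  1.31, -0.  ,  1.3 ,  1.51]))
(459, -73, 22) (np.float64(-1.73), array([-0.24,  0.46,  1.93, -0.  ,  0.75,  1.49]))
(459, -73, 22) (np.float64(-1.73), array([-0.24,  0.16,  1.81, -0.  ,  1.17,  1.49]))
(640.5, 159.5, 85) (np.float64(-1.33), array([ 0.19,  0.71,  1.32, -0.  ,  1.12,  1.52]))
(640.5, 159.5, 85) (np.float64(-1.33), array([ 0.19,  0.59,  1.23, -0.  ,  1.32,  1.52]))
(461.5, 89.5, 85) (np.float64(-1.38), array([ 0.11,  0.34,  1.9 , -0.  ,  0.9 ,  1.49]))
(461.5, 89.5, 85) (np.float64(-1.38), array([ 0.11,  0.17,  1.8 , -0.  ,  1.17,  1.49]))
[[ 0.33 -0.   -0.94]
 [ 0.94 -0.    0.33]
 [-0.   -1.    0.  ]]
down [ 604.4 -271.7   57.9] hit FalseTraceback (most recent call last):
  File "<stdin>", line 6, in <module>
  File "h.py", line 31, in pick
    w=bot.move_gripper(0,force); s=bot.read_state(); print("grip",s["grip_width"].round(1),s["ft_force"].round(1))
                                                                  ^^^^^^^^^^^^^^^^^^^^^
AttributeError: 'float' object has no attribute 'round'
```

```bash
sed -i 's/s\["grip_width"\].round(1)/s["grip_width"]/; s/()\["grip_width"\].round(1)/()["grip_width"]/' h.py
python3 - <<'E'
from h import *
s=bot.read_state(); print(s["clock"],s["grip_width"],s["ft_force"].round(1))
bot.servo_line([604,-271.5,127],speed=120); print(bot.read_state()["grip_width"])
c=bot.read_camera("side"); cv2.imwrite("pics/s1a.png",c["image"])
place((477,-246.5),57,70,50)
c=bot.read_camera("side"); cv2.imwrite("pics/s1.png",c["image"])
cv2.imwrite("pics/s1c.png",np.hstack([cv2.imread("pics/s1a.png")[150:,180:440],c["image"][150:,180:440]]))
E
```

```text
5.3167 31.972282457823553 [-0.3 -0.1  4.2]
31.734370993995785
placed [ 476.8 -246.7   60.3] hit True [-1.  -1.9  4.7]
clock 10.2833
```

View pics/s1c.png

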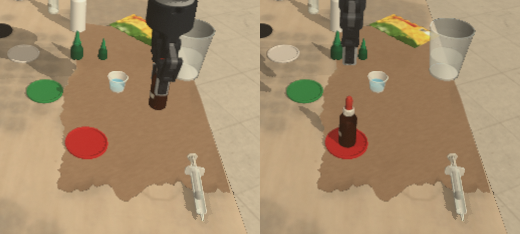

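The left half shows the amber bottle held upright. The right half shows it standing in the red dish (crop ~(347,140)). Clear bottle next.

Run:
```python
from h import *
if pick((616,281.5),58,60,75): 
    place((432.5,228),58,75,50)
    if pick((636.5,1),22,45,105):
        c=bot.read_camera("side"); cv2.imwrite("pics/s2a.png",c["image"])
        place((459,-73),22,105,40)
c=bot.read_camera("side"); cv2.imwrite("pics/s2.png",c["image"])
cv2.imwrite("pics/s2c.png",cv2.resize(np.hstack([cv2.imread("pics/s2a.png")[100:320,150:370],c["image"][100:320,150:370]]),None,fx=1.8,fy=1.8))
```

```text
down [616.4 281.7  58.9] hit False
grip 31.535296647031203 [-0.2 -0.   3.8]
lifted 31.73675373758783
placed [432.5 228.   61.5] hit True [-1.  -0.4  8.4]
clock 19.6667
down [636.9   1.   22.7] hit False
grip 22.303449074806842 [-2.2 -1.3  6. ]
lifted 22.22693351040821
placed [459.  -73.   25.6] hit True [-1.3  0.5  7. ]
clock 29.2667
```

View pics/s2c.png

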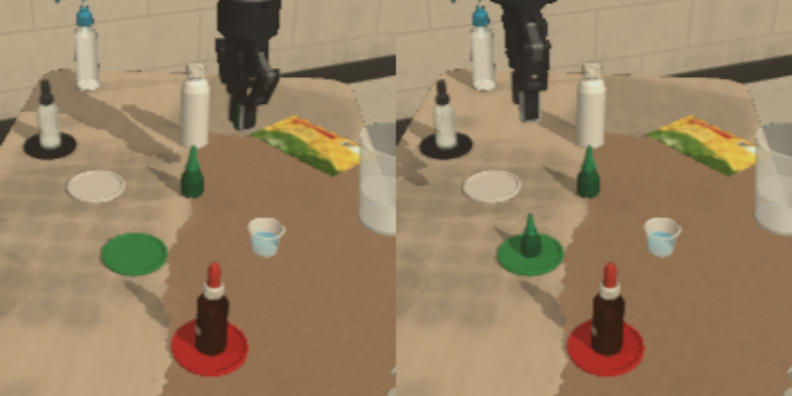

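Clear is upright in the black dish (446,130) and the small green one is upright in the green dish (530,240). The large green bottle and the cup have not moved. White next, then a check from the top camera.

Run:
```python
from h import *
import pickle
if pick((640.5,159.5),85,65,60): place((461.5,89.5),85,60,65)
bot.move_to([181,519,250],att(np.arctan2(519,181)-np.pi/2)); bot.dwell(.3)
T=bot.read_camera("top"); S=bot.read_camera("side"); P,r=cloud(T)
D=dict(amber=(477,-246.5,106),clear=(432.5,228,107),green=(459,-73,57),white=(461.5,89.5,130),cup=(617,-126,33),bg=(578,27.5,78))
for n,(x,y,h) in D.items():
    m=(np.hypot(P[...,0]-x,P[...,1]-y)<34)&(P[...,2]>14); p=P[m]; 
    print(n,len(p),"mid",((p.min(0)+p.max(0))/2).round(1)[:2],"top",np.median(p[p[:,2]>p[:,2].max()-12],0).round(1),"expected",x,y,h)
print(bot.read_state()["clock"])
a=cv2.resize(T["image"][120:270,70:400],(792,360)); b=S["image"][100:320,100:400]; cv2.imwrite("pics/t3.png",a); cv2.imwrite("pics/s3.png",cv2.resize(b,None,fx=2.5,fy=2.5))
```

```text
down [640.9 159.6  86. ] hit False
grip 41.31037463120106 [-0.1 -1.   5.6]
lifted 41.59583502655947
placed [461.7  89.5  88.9] hit True [-1.1 -0.1  6.5]
clock 37.2417
amber 161 mid [ 478.8 -246.2] top [ 478.4 -246.3  106.2] expected 477 -246.5 106
clear 160 mid [435.2 230.1] top [433.5 229.7 107.2] expected 432.5 228 107
green 70 mid [459.9 -71.1] top [460.3 -70.8  53.8] expected 459 -73 57
white 276 mid [461.3  89.8] top [463.   90.3 131.9] expected 461.5 89.5 130
cup 170 mid [ 609.1 -122.5] top [ 615.7 -128.3   32.6] expected 617 -126 33
bg 122 mid [578.5  27.8] top [578.8  27.4  74.1] expected 578 27.5 78
39.5083
```

View pics/t3.png

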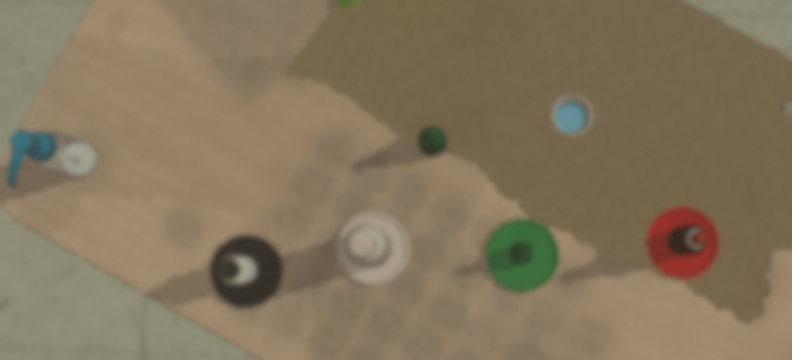

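View pics/s3.png

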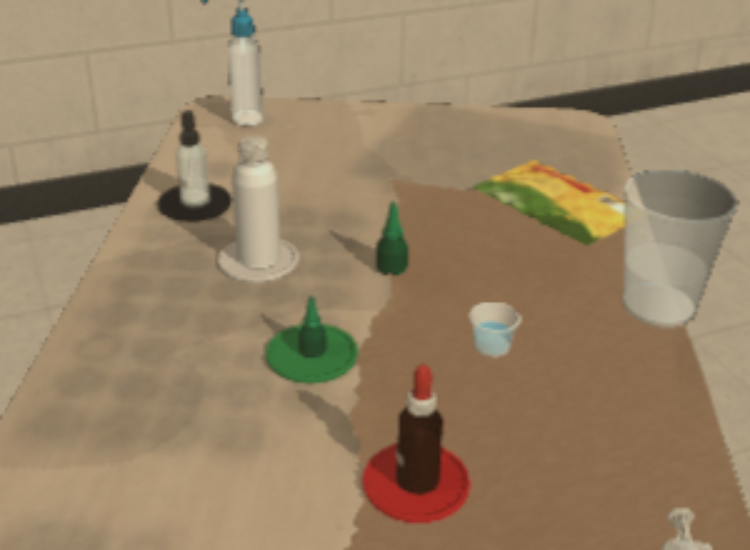

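All four stand upright in the middle of their dishes in both views, and the cup (top crop 572,116) and the large green bottle are where they were. Handing in.

```bash
python3 -c "
from rig import bot
print(bot.finish_job())"
```

```text
the job is handed in; nothing more can be done
None
```

All four bottles now stand upright in the middle of their matching dishes, placed in the order red, black, green, white. For green I took the smaller of the two green bottles. The job was handed in at about 39.5 s of the 125 s allowed, with the gripper clear of everything.

- **Bottles:** the last top-camera check put each bottle within about 3 mm of its dish centre, which is roughly the calibration error. Bottle heights matched the sizes given to within about 3 mm.
- **Everything else:** both pictures show the cup, the large green bottle and the other things in view unmoved.
- **Disagreement:** one depth figure for the cup, the midpoint of its extent, came out about 8 mm off in x and 4 mm off in y. That figure is thrown off by the clear walls. The cup's rim-height points agree with the start to within about 2 mm, and its pixel position in the top picture did not change.
- **Script error:** a print error of mine stopped the first script just after the amber bottle was gripped. I carried on from that state and it did not affect the bottle.

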